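# Set up the honing stand and load the scraper

### The job

First turn the numbered sleeve on the honing stand from where it is to 3, and let it rest in its click. Then take the scraper (the tool with the flat, slab-shaped wooden handle) out of the wooden rack and slide it blade first, fully home, into the slot in the stand's sloping panel, with the sleeve still at 3. Let go of everything, and do not disturb the other two tools, the jar or the stone.

Things in the scene. Friction and masses are not known exactly. Their poses are not given: they have to be found in the camera images.
- stand: Honing stand, fixed, on either side of the bench, yawed. Base 190 x 250 mm under a grey panel 150 (up the slope) x 250 x 45 mm thick that leans 25 degrees. Origin on the bench; z up, x level towards the panel's high edge, y along its width. Centre of the panel's top face 85 mm above the origin; sleeve at y = +60 mm of it, slot at y = -60 mm, both on the centre line.
- slot_mouth (a point): Centre of the slot's mouth, on the panel's top face. Axes of the panel: z its outward normal (25 degrees from vertical, leaning to the stand's -x side, the robot's side), x up the slope, y along its width. The slot is 48 mm long along y, 7 mm wide along x, 36 mm deep along -z, with a 2 mm chamfer at the mouth.
- sleeve_grip (a point): On the sleeve's axis, 30 mm above the panel's face, a good height for the pads. z is the sleeve's axis, parallel to the panel's normal; x and y turn with it. Sleeve of dark ribbed steel, 44 mm diameter from 6 to 43 mm above the panel, over a flange of 62 mm diameter and 6 mm high. A fixed 14 mm spindle stands through it to 58 mm above the panel.
- sleeve (a joint): Sleeve angle in rad: number = joint / 0.2618 (15 degrees each, 0 to 10, a click at each; 3 is 0.785 rad). It grows clockwise seen from above the panel, so turn counterclockwise for a lower number. Starts between 7 and 10; stops just past 0 and 10. A click takes about 0.1 N m to pass; let go, the sleeve springs to the nearest number.
- dial (a point): Centre of the white dial, 96 mm diameter, on the panel's face under the sleeve; axes as slot_mouth. Eleven black marks stand for 0 to 10, those of 0, 5 and 10 longer and thicker. 5 points straight up the slope (+x), 0 lies 75 degrees counterclockwise of it (left, seen from the robot), 10 lies 75 degrees clockwise. The white pointer on the sleeve's flange shows the number set.
- rack: Wooden rack, fixed to the bench: block 90 (x) x 200 (y) x 50 mm high, origin at the centre of its underside. Three slots along x, each 48 x 7 mm and 40 mm deep, at y = -65, 0 and +65 mm, with a tool standing upright in each, in any order.
- scraper: Scraper, about 110 g, standing blade down in a rack slot. Origin at the centre of the blade's lower edge; z up along the tool. Blade steel, 44 mm wide (x), 4 mm thick (y), from z = 0 to 66 mm; handle a pale wooden slab 36 mm (x) x 16 mm (y), from z = 60 to 115 mm, to be pinched across its 16 mm. Same both ways round.
- chisel: Bystander in the rack: same blade, round turned wooden handle 28 mm across, 118 mm tall in all. Origin as the scraper's.
- knife: Bystander in the rack: same blade, thin square wooden handle 14 x 14 mm, 120 mm tall in all. Origin as the scraper's.
- jar: Bystander: amber glass jar, 56 mm diameter, 110 mm high, standing behind the gap between the stand and the rack. Origin at the centre of its underside.
- stone: Bystander: grey sharpening stone on a dark wooden base, 55 x 180 x 38 mm, lying across on the robot's side of the stand and rack (55 mm along its x). Origin at the centre of its underside.
Things that resemble listed ones, but are neither listed nor needed, are in the scene too. What is shaped like the scraper but red is not meant.

How it is judged:
By the outcome, as a careful person would: the job done as asked, in the order asked, and still so for the second after the job is handed in, with the robot touching nothing.
It also fails if it takes over 72 s, if anything falls off the work surface, if the arm or the gripper's body presses on something with over 40 N, if the wrist force passes 120 N, or if a joint passes its speed limit or range.

### The arm

A 7-joint arm with a two-finger parallel gripper is mounted at the origin on the work surface. World frame = base frame: x ahead of the robot, y to its left, z up, the work surface at z = 0. Lengths are in m, angles in rad, forces in N, time in s.
With the tool pointing down it reaches from about 0.425 to 0.925 m from the base axis. Payload 6.8 kg.
Tool frame: the origin (TCP) lies midway between the tips of the shut fingers; the grasp point (between the pads) lies 19 mm behind it; x points along the fingers, y is the direction in which the jaws open and shut, and the axes are right-handed (so a half turn about x gives the same grasp; the last joint's range is limited). The gripper opens to 85 mm and grips with 20 to 120 N. Pads are 22 mm wide; open, the fingers measure 114 mm over their backs; the gripper's body (76 mm by 85 mm) begins 54 mm behind the grasp point. The pads swing forward as they close: fully open they stand 13 mm farther back than shut.
Start: joints at [1.075, 0.477, 0.022, 1.555, -0.011, 1.109, -0.083], TCP at [0.255, -0.625, 0.231] pointing down, gripper open.
Joint ranges: [-2.96, 2.96], [-0.34, 2.1], [-1.41, 1.46], [0.24, 2.44], [-1.37, 4.51], [0.17, 1.92], [-2.96, 2.96]. Speed limits (rad/s): [2.39, 2.39, 3.14, 3.14, 3.14, 3.14, 3.14].

### API

Orientations are given as a rotation vector (axis times angle).
In Python, from bench import r, viewer, nets gives the robot as it stands.
- The arm moves only by the shell command python3 -m pendant 'ROWS' [FORCE]. ROWS is JSON, one flat list of numbers, 5 for each row, row after row: the finger opening in mm, from 0 to 85.4, then the shift along the tool's x, y, z in mm, then the turn about the tool's x in rad. A call has 1 to 20 rows; each row shifts and turns the commanded pose from where the row before left it, along the tool's axes as they then stand; what a row does not reach is not made up. A row lasts 1/8 s, in which the tool goes at most 62.5 mm and 10.7 degrees, less where a joint would pass 70% of its speed; a pose out of reach is approached as far as the arm can. A call with a gripper value outside its range is refused whole. The fingers move at their own pace and stop on an object; FORCE is the grip in N (left out, the last holds). Time passes only in rows, so rows that do not move let the fingers close. It gives the time, the measured TCP pose, the force and the opening at its end, in the units of the state.
- r.get_obs(): the state, without advancing time (a new reading comes with each control period).
- viewer.grab_frame(name): name is "scene" or "top" or "wrist"; returns (picture, depth): 420x560x3 uint8, red, green, blue; 420x560 float32, m along the optical axis (not along the pixel's ray), 0 where there is no reading.
- viewer.calibration(name): a dict with "mtx" (3x3 intrinsics, pixels), "world_to_cam" (4x4, takes a point from world to camera coordinates). Camera axes: x right, y up, looking along -z (the intrinsics and any distortion apply to the point x, -y, -z); pixel columns grow to the right and rows downward; lengths in m; the calibration is good to about 2 mm. A picture is of the moment at which its call begins: read the wrist's pose just before it. calibration takes no time and is no camera call; for the wrist camera it gives the pose at the moment of the call.
- r.hand_in(): hands the job in, once; it reports no verdict.
Trained networks look in the newest picture that a camera, given by its name, has taken for a name from the list of things; names that differ only in an ending like _2 or _b are one class to them, and where a whole thing is asked for, a point or a joint stands for the part that bears it (a point fixed in the world has none). Each returns a list of dicts, best first, with "score" (0 to 1); they miss things now and then, are a little off and sometimes report something else, mostly with a low value. They report only what shows in the picture. A call takes as long as a camera call. They do not tell look-alikes from the thing itself.
- nets.look_for(name, camera): "location" ([x, y, z] in m, in world coordinates, good to about 4 mm: the middle of the surface that is visible of it).
- nets.silhouettes(name, camera): "mask" (420x560 bool, what is visible of it).
The state is a dict: "clock": time; "joints": joint angles; "qvel": joint speeds; "tau": joint torques, N m; "tcp_pos": TCP position; "orientation": TCP orientation; "contact_force": force on the tool from outside, world axes, zero at the start; "moment": the same for the moment, N m; "grip_width": finger opening in m.
Only numpy, scipy, OpenCV 4.12 (cv2) and the standard library are available. Lean on these libraries where they do the work, as an engineer would, in place of code of your own. Each camera call takes 0.05 s, during which the arm holds its last target. There are 200 camera calls.

## Working session

There is one attempt and no reset: what is moved stays moved. The work goes in short steps, Python scripts to look and compute and a shell command to move; the robot and the scene stay as the last step left them, time stands still between calls to the robot, and variables do not carry over. Pictures are saved under pics/ and viewed, about 8 in all and at most 12, crops included, and the job is handed in when it is done.

```bash
ls; mkdir -p pics; cat > h.py <<'E'
import numpy as np, cv2
from scipy.spatial.transform import Rotation as R
from bench import r, viewer, nets
def cal(n):
    c=viewer.calibration(n); return np.array(c["mtx"]),np.array(c["world_to_cam"])
def cloud(n,d,c=None):
    K,T=c or cal(n); v,u=np.mgrid[:d.shape[0],:d.shape[1]]
    P=np.stack([(u-K[0,2])/K[0,0]*d,-(v-K[1,2])/K[1,1]*d,-d,np.ones_like(d)],-1)
    W=(P@np.linalg.inv(T).T)[...,:3]; W[d==0]=np.nan; return W
def proj(n,p,c=None):
    K,T=c or cal(n); q=T@np.append(p,1); return K[0,0]*q[0]/-q[2]+K[0,2],K[1,1]*q[1]/q[2]+K[1,2]
def save(f,im,s=1): cv2.imwrite(f,cv2.resize(im[...,::-1],None,fx=s,fy=s,interpolation=cv2.INTER_CUBIC))
E
python3 - <<'E'
from h import *
o=r.get_obs(); print({k:np.round(v,3) for k,v in o.items()})
print(viewer.calibration("top").keys())
ims=[]
for n in ["top","scene"]:
    im,d=viewer.grab_frame(n); save(f"pics/{n}0.png",im,1.4); np.savez(f"{n}0.npz",im=im,d=d)
    for k in ["stand","sleeve","dial","rack","scraper","chisel","knife","jar","stone","slot_mouth"]:
        try:
            for x in nets.look_for(k,n)[:3]: print(n,k,round(x["score"],2),np.round(x["location"],3),np.round(proj(n,x["location"])))
        except Exception as e: print(n,k,e)
E
```

```text
pics
{'clock': np.float64(0.0), 'joints': array([ 1.075,  0.478,  0.022,  1.556, -0.011,  1.109, -0.083]), 'qvel': array([ 0.   ,  0.001, -0.   , -0.001,  0.001,  0.001,  0.   ]), 'tau': array([-0.0000e+00, -5.9645e+01,  1.6080e+00, -2.8119e+01,  1.2000e-02,
        9.0000e-03,  0.0000e+00]), 'tcp_pos': array([ 0.255, -0.624,  0.23 ]), 'orientation': array([ 2.009,  0.396, -2.01 ]), 'contact_force': array([-0.334,  0.22 ,  0.307]), 'moment': array([-0.012,  0.024, -0.035]), 'grip_width': np.float64(0.085)}
dict_keys(['mtx', 'world_to_cam'])
top stand 0.25 [ 0.62  -0.181  0.083] [392. 187.]
top sleeve 0.92 [0.596 0.249 0.117] [133. 203.]
top dial 0.77 [0.61  0.201 0.093] [167. 196.]
top rack 0.67 [ 0.616 -0.178  0.046] [386. 193.]
top scraper 0.81 [ 0.732 -0.146  0.098] [371. 119.]
top scraper 0.64 [ 0.621 -0.121  0.126] [361. 182.]
top scraper 0.35 [0.608 0.2   0.094] [167. 197.]
top knife 0.82 [ 0.618 -0.18   0.082] [392. 188.]
top jar 0.61 [ 0.718 -0.012  0.108] [291. 128.]
top stone 0.89 [ 0.403 -0.08   0.036] [333. 315.]
top slot_mouth 0.91 [0.612 0.202 0.09 ] [167. 195.]
top slot_mouth 0.74 [ 0.606 -0.247  0.117] [440. 191.]
scene stand 0.86 [0.67  0.239 0.083] [344. 308.]
scene sleeve 0.74 [0.603 0.273 0.115] [391. 284.]
scene dial 0.59 [0.649 0.232 0.096] [350. 292.]
scene dial 0.2 [ 0.42  -0.062  0.037] [313. 176.]
scene rack 0.95 [ 0.647 -0.139  0.047] [212. 202.]
scene rack 0.3 [0.606 0.268 0.111] [386. 284.]
scene scraper 0.82 [ 0.742 -0.151  0.073] [169. 212.]
scene scraper 0.77 [ 0.63  -0.116  0.094] [223. 187.]
scene scraper 0.55 [0.737 0.005 0.082] [218. 250.]
scene chisel 0.66 [ 0.614 -0.245  0.083] [194. 161.]
scene chisel 0.35 [0.734 0.005 0.081] [219. 249.]
scene knife 0.71 [ 0.624 -0.179  0.082] [208. 177.]
scene jar 0.69 [0.737 0.008 0.083] [219. 250.]
scene stone 0.84 [ 0.418 -0.063  0.039] [313. 175.]
scene slot_mouth 0.96 [0.646 0.24  0.101] [355. 293.]
```

View pics/top0.png

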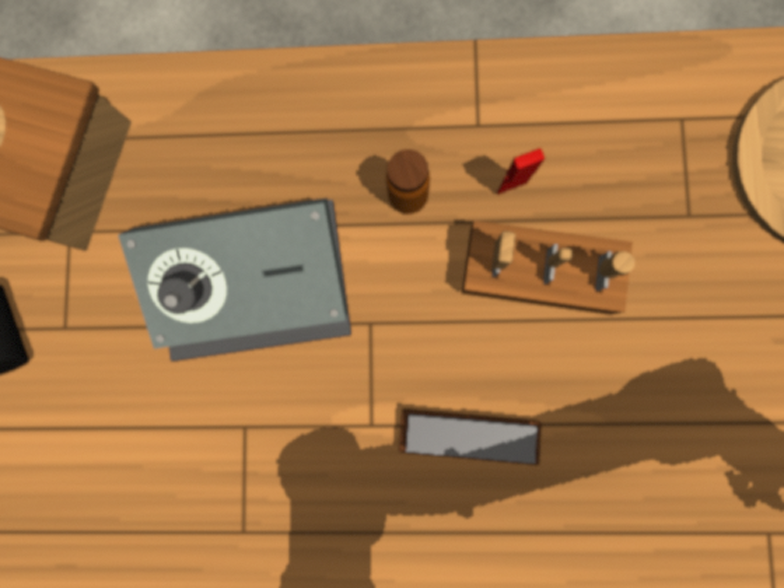

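View pics/scene0.png

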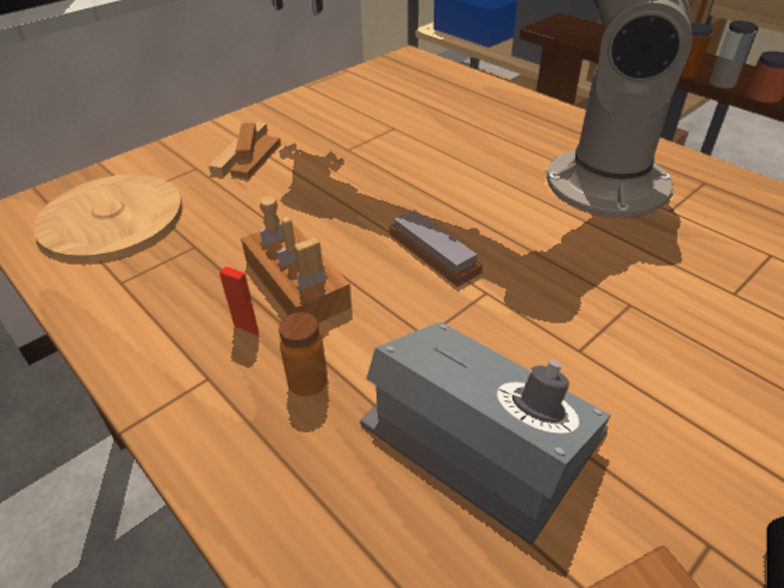

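```bash
python3 - <<'E'
from h import *
o=r.get_obs(); print(np.round(R.from_rotvec(o["orientation"]).as_matrix(),3))
z=np.load("top0.npz"); im,d=z["im"],z["d"]; W=cloud("top",d)
hsv=cv2.cvtColor(im,cv2.COLOR_RGB2HSV)
X,Y,Z=W[...,0],W[...,1],W[...,2]
print("bench z",np.nanmedian(Z[250:290,200:250]))
m=(Y>.05)&(Y<.36)&(X>.45)&(X<.78)&(Z>.05)&(hsv[...,1]<110)
P=W[m]
# ransac-ish plane
w=np.ones(len(P),bool)
for _ in range(15):
    A=np.c_[P[w][:,:2],np.ones(w.sum())]; c=np.linalg.lstsq(A,P[w][:,2],rcond=None)[0]
    e=P[:,2]-np.c_[P[:,:2],np.ones(len(P))]@c; w=abs(e)<max(.003,np.percentile(abs(e),60))
n=np.array([-c[0],-c[1],1]);n/=np.linalg.norm(n)
print("plane",c,w.sum(),len(P),"tilt",np.degrees(np.arccos(n[2])),"yaw",np.degrees(np.arctan2(-n[1],-n[0])), "rms",e[w].std())
# panel outline rectangle in panel axes
ys=np.cross(n,[-n[0],-n[1],0]);ys/=np.linalg.norm(ys); xs=np.cross(ys,n)
PP=P[w]; cen=PP.mean(0); q=np.c_[(PP-cen)@xs,(PP-cen)@ys]
rc=cv2.minAreaRect((q*1000).astype(np.float32)); print("rect",rc)
def panel2w(a): return cen+(a[0]*xs+a[1]*ys)/1000
# slot: dark pixels in panel
g=im.max(2)
sm=(g<70)&(abs(Y-.13)<.06)&(abs(X-.62)<.05)
v,u=np.where(sm); print("slot px",len(v),u.mean(),v.mean())
K,T=cal("top"); iT=np.linalg.inv(T)
def ray(u,v):
    dr=iT[:3,:3]@np.array([(u-K[0,2])/K[0,0],-(v-K[1,2])/K[1,1],-1]); o=iT[:3,3]
    t=(c[2]+c[0]*o[0]+c[1]*o[1]-o[2])/(dr[2]-c[0]*dr[0]-c[1]*dr[1]); return o+t*dr
S=np.array([ray(a,b) for a,b in zip(u,v)]); s=S.mean(0); q=(S-s)@np.c_[xs,ys]
_,_,V=np.linalg.svd(q); print("slot",s,"ext",np.ptp(q,0),"dir",np.degrees(np.arctan2(V[0,0],V[0,1])))
# dial white
wm=(im.min(2)>190)&(Y>.15)&(Y<.33)&(X>.5)&(X<.7); 
v,u=np.where(wm); D=np.array([ray(a,b) for a,b in zip(u,v)]); q=((D-D.mean(0))@np.c_[xs,ys]*1000).astype(np.float32)
cc,rad=cv2.minEnclosingCircle(q); dc=D.mean(0)+(cc[0]*xs+cc[1]*ys)/1000; print("dial",dc,rad)
print("rect centre",panel2w(rc[0]),"sep",(dc-s)@xs,(dc-s)@ys, "mid",(dc+s)/2)
# rectified panel view
b=[];
H,_=cv2.findHomography(np.array([proj("top",dc+(a*xs+e*ys)) for a,e in [(.06,.06),(.06,-.06),(-.06,-.06),(-.06,.06)]],dtype=np.float32),np.float32([[0,0],[480,0],[480,480],[0,480]]))
save("pics/dial.png",cv2.warpPerspective(im,H,(480,480),flags=cv2.INTER_CUBIC))
# tools tops
for y0,y1 in [(-.16,-.09),(-.215,-.16),(-.29,-.215)]:
    t=(Z>.095)&(Y>y0)&(Y<y1)&(X>.55)&(X<.68); p=W[t]; print(len(p),p.min(0),p.max(0),np.median(p,0))
k=(Z>.04)&(Z<.056)&(Y<-.05)&(Y>-.33)&(X>.5)&(X<.7); p=W[k]; rr=cv2.minAreaRect((p[:,:2]*1000).astype(np.float32)); print("rack",rr)
save("pics/tools.png",im[95:235,310:470],4)
E
```

```text
[[ 0.     0.378 -0.926]
 [-0.    -0.926 -0.378]
 [-1.     0.    -0.   ]]
bench z -0.0004578807784003103
plane [ 0.46220681  0.05941569 -0.20794101] 10791 12817 tilt 24.985991959701433 yaw 7.325077596250094 rms 0.0011836048706416178
rect ((-3.5256576538085938, 7.686286926269531), (150.72666931152344, 251.19876098632812), 0.008607431314885616)
slot px 39 217.5897435897436 190.7948717948718
slot [0.61910641 0.11523882 0.08506118] ext [0.08982652 0.08916473] dir 0.5056655598228855
dial [0.59951367 0.2619562  0.0847226 ] 46.94742202758789
rect centre [0.60661846 0.20296711 0.0845016 ] sep -0.0008015810967347394 0.14801802679585202 mid [0.60931004 0.18859751 0.08489189]
291 [ 0.61213092 -0.13236999  0.09501202] [ 0.64767418 -0.1125472   0.12799125] [ 0.62866088 -0.12057421  0.12393131]
132 [ 0.61281232 -0.19240176  0.09559266] [ 0.62758636 -0.17927186  0.13231158] [ 0.61840622 -0.18393335  0.12698467]
287 [ 0.59671025 -0.26198965  0.0950395 ] [ 0.6225731  -0.23705621  0.13012974] [ 0.60824825 -0.24744646  0.12594648]
rack ((620.2671508789062, -187.62741088867188), (201.29666137695312, 90.82395935058594), 80.57305908203125)
```

View pics/dial.png

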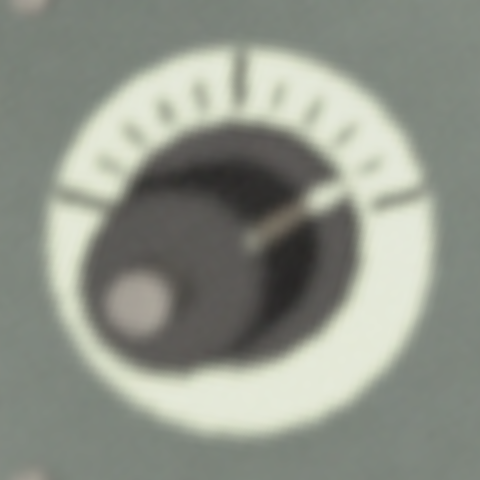

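View pics/tools.png

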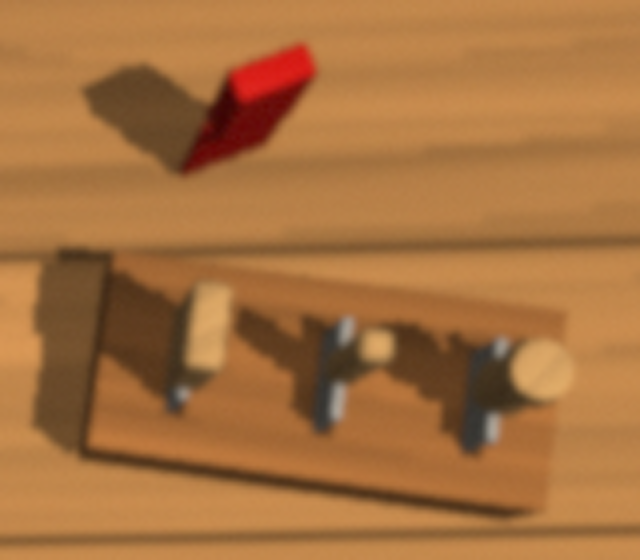

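Top view: the stand is on the left with the sleeve at (185,288) and its slot at (283,271). The dial crop shows the pointer about 60° clockwise of 5, so it reads 9. There are two scraper-shaped things in the tools crop: the pale slab in the rack at (207,328), and a red one outside the rack at (250,110). The pale one is the scraper. The knife is at (375,345) and the chisel at (540,370).

Next I move above the sleeve. The tool stays vertical, so I'll turn the sleeve in two strokes of about 45°.

```bash
python3 -m pendant '[85,0,-41,-37.6,0, 85,0,-41,-37.6,0, 85,0,-41,-37.6,0, 85,0,-41,-37.6,0, 85,0,-41,-37.6,0, 85,0,-41,-37.6,0, 85,0,-41,-37.6,0, 85,0,-41,-37.6,0, 85,0,-41,-37.6,0, 85,0,-41,-37.6,0, 85,0,-41,-37.6,0, 85,0,-41,-37.6,0, 85,0,-41,-37.6,0, 85,0,-41,-37.6,0, 85,0,-41,-37.6,0, 85,0,-41,-37.6,0, 85,0,-41,-37.6,0]' 40
python3 -m pendant '[85,0,0,0,0.17, 85,0,0,0,0.17, 85,0,0,0,0.17, 85,0,0,0,0.143, 85,0,0,0,0]'
cat > to.py <<'E'
# usage: to.py x y z [jawdeg]: remaining shift in tool axes (mm), turn rad
import sys; from h import *
a=list(map(float,sys.argv[1:])); o=r.get_obs(); M=R.from_rotvec(o["orientation"]).as_matrix()
print("shift mm",np.round(M.T@(np.array(a[:3])-o["tcp_pos"])*1000,1),"jaw",np.round(np.degrees(np.arctan2(M[1,1],M[0,1])),1))
if len(a)>3:
    d=(np.degrees(np.arctan2(M[1,1],M[0,1]))-a[3]+90)%180-90; print("turn",np.round(np.radians(d),3))
print(np.round(o["joints"],2),np.round(o["contact_force"],1),np.round(o["tcp_pos"],4),o["grip_width"],o["clock"])
E
python3 to.py 0.5844 0.260 0.095 -105.2
```

```text
clock: 3.22
tcp_pos: [0.5842, 0.2635, 0.2314]
orientation: [2.01, 0.394, -2.009]
contact_force: [0.7, -0.9, 0.5]
grip_width: 0.0851
clock: 3.85
tcp_pos: [0.5835, 0.2621, 0.2314]
orientation: [-2.081, 0.276, 2.08]
contact_force: [-0.0, -0.0, -0.5]
grip_width: 0.0846
shift mm [136.4   1.8  -1.4] jaw -105.1
turn 0.001
[-0.28  0.44 -0.33  1.63  0.16  1.1  -2.48] [-0.  -0.  -0.5] [0.5835 0.2621 0.2314] 0.08462806312981361 3.85
```

```bash
python3 -m pendant '[85,30,1.8,-1.4,0, 85,30,0,0,0, 85,30,0,0,0, 85,26,0,0,0, 85,20,0,0,0, 85,0,0,0,0]'
python3 -m pendant '[40,0,0,0,0, 40,0,0,0,0, 40,0,0,0,0, 40,0,0,0,0]' 40
python3 to.py 0.5844 0.260 0.095
```

```text
clock: 4.6
tcp_pos: [0.5834, 0.2594, 0.0938]
orientation: [-2.079, 0.278, 2.084]
contact_force: [0.2, -0.0, 0.8]
grip_width: 0.085
clock: 5.1
tcp_pos: [0.5855, 0.2628, 0.0977]
orientation: [-2.083, 0.27, 2.075]
contact_force: [-1.2, 3.7, 5.4]
grip_width: 0.0448
shift mm [2.7 3.  0.4] jaw -105.1
[-0.3   0.58 -0.3   1.73  0.22  0.85 -2.53] [-1.2  3.7  5.4] [0.5855 0.2628 0.0977] 0.044834781503359414 5.1
```

```bash
python3 -m pendant '[40,0,0,0,-0.13, 40,0,0,0,-0.13, 40,0,0,0,-0.13, 40,0,0,0,-0.13, 40,0,0,0,-0.13, 40,0,0,0,-0.13, 40,0,0,0,0, 40,0,0,0,0]'
python3 to.py 0.5844 0.260 0.095
python3 - <<'E'
from h import *
im,d=viewer.grab_frame("scene"); save("pics/s1.png",im[230:350,320:460],4)
E
```

```text
clock: 6.1
tcp_pos: [0.5849, 0.2603, 0.0989]
orientation: [1.935, 0.506, -1.931]
contact_force: [-8.6, -1.7, 18.3]
grip_width: 0.0424
shift mm [ 3.9 -0.   0.6] jaw -60.6
[-0.16  0.61 -0.49  1.73  0.36  0.89 -1.86] [-8.6 -1.7 18.3] [0.5849 0.2603 0.0989] 0.042404139884499654 6.1
```

View pics/s1.png

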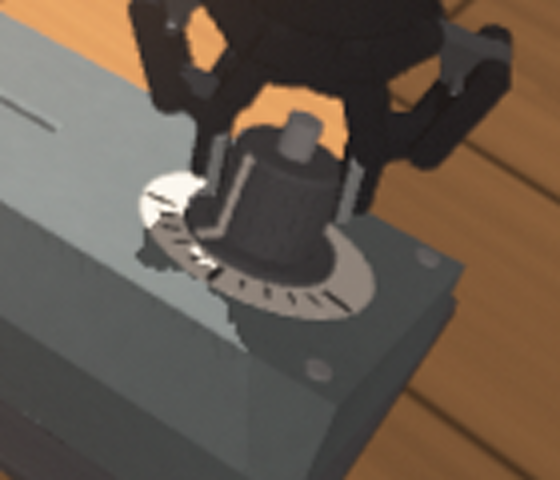

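```bash
cat > num.py <<'E'
import sys; from h import *
n=np.array([-.46220681,-.05941569,1]);n/=np.linalg.norm(n)
ys=np.cross(n,[-n[0],-n[1],0]);ys/=np.linalg.norm(ys); xs=np.cross(ys,n)
dc=np.array([.5995,.2622,.0847]); cam=sys.argv[1]
im,d=viewer.grab_frame(cam); c=cal(cam)
# rectify at flange-top plane, +x(up-slope)=up, +y=left, 5 px/mm
o=dc+n*.006
H,_=cv2.findHomography(np.array([proj(cam,o+(a*xs+e*ys),c) for a,e in [(.06,.06),(.06,-.06),(-.06,-.06),(-.06,.06)]],dtype=np.float32),np.float32([[0,0],[480,0],[480,480],[0,480]]))
w=cv2.warpPerspective(im,H,(480,480),flags=cv2.INTER_CUBIC)
for k in range(11):
    a=np.radians((k-5)*15); p=240+np.array([np.sin(a),-np.cos(a)])*4*34; q=240+np.array([np.sin(a),-np.cos(a)])*4*25
    cv2.line(w,tuple(q.astype(int)),tuple(p.astype(int)),(0,255,0) if k==3 else (255,0,0),1)
save(sys.argv[2],w)
g=cv2.cvtColor(w,cv2.COLOR_RGB2GRAY).astype(float)
s=[]
for t in np.arange(-90,91,1.5):
    a=np.radians(t); rr=np.arange(23.5,30,.5)*4
    s.append(np.mean([g[int(240-np.cos(a)*x),int(240+np.sin(a)*x)] for x in rr]))
s=np.array(s); T=np.arange(-90,91,1.5)
for i in np.argsort(-s)[:8]: print("number",round(5+T[i]/15,2),round(s[i]))
E
python3 num.py scene pics/n1.png
```

```text
number 6.9 130
number 6.8 128
number 3.0 127
number 6.7 121
number 7.1 120
number 6.6 112
number 7.2 109
number 6.5 99
```

View pics/n1.png

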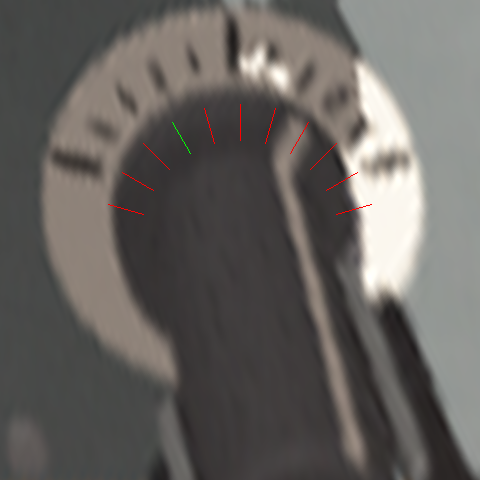

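```bash
python3 -m pendant '[75,0,0,0,0, 75,0,0,0,0, 75,0,0,0,0, 75,0,0,0,0.13, 75,0,0,0,0.13, 75,0,0,0,0.13, 75,0,0,0,0.13, 75,0,0,0,0.13, 75,0,0,0,0.13, 75,0,0,0,0]'
python3 to.py 0.5844 0.260 0.094 
python3 num.py scene pics/n2.png
python3 -m pendant '[40,0,0,0,0, 40,0,0,0,0, 40,0,0,0,0, 40,0,0,0,0, 40,0,0,0,-0.1, 40,0,0,0,-0.1, 40,0,0,0,-0.1, 40,0,0,0,-0.1, 40,0,0,0,-0.1, 40,0,0,0,-0.1, 40,0,0,0,-0.1, 40,0,0,0,-0.1, 40,0,0,0,0, 40,0,0,0,0]' 80
python3 num.py scene pics/n3.png; python3 to.py 0.5844 0.260 0.094
```

```text
clock: 7.45
tcp_pos: [0.5842, 0.2599, 0.0951]
orientation: [-2.081, 0.277, 2.081]
contact_force: [0.4, 0.3, 0.3]
grip_width: 0.075
shift mm [ 1.1 -0.1 -0.1] jaw -105.1
[-0.3   0.59 -0.3   1.74  0.22  0.85 -2.53] [0.4 0.3 0.3] [0.5842 0.2599 0.0951] 0.07496845632551274 7.45
number 7.1 249
number 7.2 241
number 7.3 227
number 6.9 225
number 7.4 203
number 6.8 198
number 7.5 176
number 6.7 169
clock: 9.25
tcp_pos: [0.5861, 0.2593, 0.0973]
orientation: [1.924, 0.522, -1.917]
contact_force: [-1.4, 2.7, 9.3]
grip_width: 0.0422
number 4.3 137
number 4.4 136
number 4.2 130
number 3.0 128
number 4.5 123
number 4.1 116
number 4.6 100
number 4.0 80
shift mm [ 3.3 -1.5  1.2] jaw -59.5
[-0.16  0.62 -0.49  1.72  0.36  0.89 -1.85] [-3.   4.5  9. ] [0.5861 0.2593 0.0973] 0.04193426247273735 9.3
```

```bash
python3 -m pendant '[75,0,0,0,0, 75,0,0,0,0, 75,0,0,0,0, 75,0,0,0,0.12, 75,0,0,0,0.12, 75,0,0,0,0.12, 75,0,0,0,0.12, 75,0,0,0,0.12, 75,0,0,0,0]'
python3 num.py scene pics/n4.png
python3 -m pendant '[40,0,0,0,0, 40,0,0,0,0, 40,0,0,0,0, 40,0,0,0,0, 40,0,0,0,-0.08, 40,0,0,0,-0.08, 40,0,0,0,-0.08, 40,0,0,0,-0.08, 40,0,0,0,0, 40,0,0,0,0]' 80
python3 num.py scene pics/n5.png; python3 to.py 0.5844 0.260 0.094
```

```text
clock: 10.42
tcp_pos: [0.5843, 0.2599, 0.0951]
orientation: [-2.189, 0.071, 2.189]
contact_force: [-0.5, -0.2, 0.0]
grip_width: 0.0754
number 4.3 137
number 4.4 137
number 4.2 130
number 3.0 128
number 4.5 123
number 4.1 116
number 4.6 100
number 4.0 80
clock: 11.72
tcp_pos: [0.5858, 0.2606, 0.0955]
orientation: [2.089, 0.268, -2.083]
contact_force: [4.4, 6.0, -4.9]
grip_width: 0.0422
number 3.0 145
number 3.1 136
number 3.2 135
number 3.3 130
number 3.4 115
number 2.9 113
number 3.5 96
number 2.8 84
shift mm [1.5 0.2 1.6] jaw -75.4
[-0.21  0.61 -0.43  1.73  0.31  0.87 -2.09] [ 4.4  6.7 -4.3] [0.5858 0.2606 0.0955] 0.04205969956048991 11.775
```

```bash
python3 -m pendant '[80,0,0,0,0, 80,0,0,0,0, 80,0,0,0,0, 80,-30,0,0,0, 80,-40,0,0,0, 80,-40,0,0,0, 80,-40,0,0,0, 80,0,0,0,0]'
python3 num.py scene pics/n6.png
python3 to.py 0.63 -0.122 0.15 -9.4
```

```text
clock: 12.78
tcp_pos: [0.5861, 0.261, 0.2493]
orientation: [2.094, 0.269, -2.08]
contact_force: [-0.3, -0.6, -0.9]
grip_width: 0.0801
number 2.9 247
number 2.8 246
number 2.7 228
number 3.1 223
number 3.2 191
number 2.6 178
number 3.0 172
number 3.3 159
shift mm [ 96.6 381.2  53. ] jaw -75.4
turn -1.152
[-0.17  0.45 -0.48  1.6   0.22  1.14 -2.01] [-0.1 -0.4 -0.5] [0.585  0.2602 0.2469] 0.07985199700244411 12.825
```

View pics/n6.png

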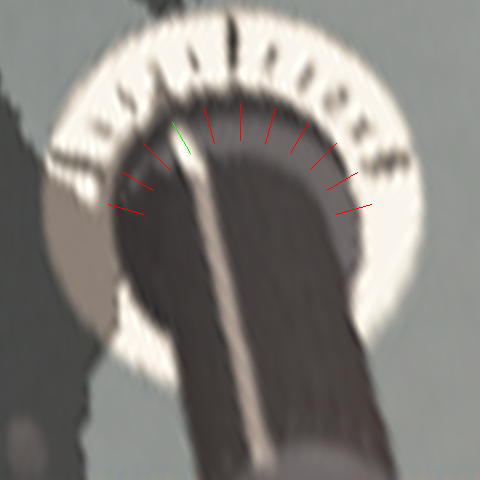

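Pointer rests at (185,140), on the green mark for 3. Now on to the scraper, looking from above with the wrist camera.

```bash
python3 -m pendant '[70,3,48,7,0, 70,3,48,7,0, 70,3,48,7,0, 70,3,48,7,0, 70,3,48,7,0, 70,3,48,7,0, 70,3,48,7,0, 70,3,45,4,0, 70,0,0,0,-0.145, 70,0,0,0,-0.145, 70,0,0,0,-0.145, 70,0,0,0,-0.145, 70,0,0,0,-0.145, 70,0,0,0,-0.145, 70,0,0,0,-0.145, 70,0,0,0,-0.135, 70,0,0,0,0]'
python3 - <<'E'
from h import *
c=cal("wrist"); im,d=viewer.grab_frame("wrist"); W=cloud("wrist",d,c); save("pics/w1.png",im)
Z=W[...,2]; X,Y=W[...,0],W[...,1]
hd=(Z>.1)&(Z<.14)&(abs(Y+.122)<.035)&(abs(X-.63)<.05)
p=W[hd]; print(len(p))
if len(p)>50:
    t=p[p[:,2]>np.percentile(p[:,2],70)-.004]; print("z",np.median(t[:,2])); print(cv2.minAreaRect((t[:,:2]*1000).astype(np.float32)))
k=(Z>.044)&(Z<.055)&(Y<-.03)&(Y>-.33)&(X>.5)&(X<.72); print("rack",cv2.minAreaRect((W[k][:,:2]*1000).astype(np.float32)),np.median(Z[k]))
E
python3 to.py 0.63 -0.122 0.085 -9.4
```

```text
clock: 14.95
tcp_pos: [0.6281, -0.1223, 0.2197]
orientation: [1.331, 1.128, -1.333]
contact_force: [0.4, -0.5, -1.0]
grip_width: 0.0698
1003
z 0.12470962035096517
((632.0166015625, -121.9459457397461), (16.300973892211914, 34.98891067504883), 81.0179214477539)
rack ((630.9298095703125, -152.4990234375), (278.7359924316406, 110.17279052734375), 74.76016235351562) 0.04997866664292555
shift mm [134.9   1.9  -0.5] jaw -9.7
turn -0.005
[ 0.53  0.5  -0.61  1.62  0.31  1.12 -0.32] [-0.6  0.5 -0.5] [ 0.6283 -0.1222  0.22  ] 0.06955327602684966 15.0
```

View pics/w1.png

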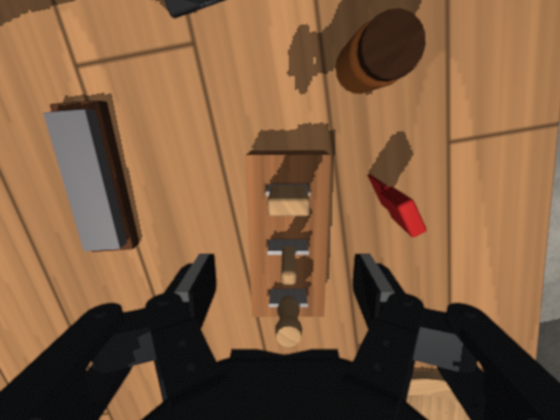

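The wrist view shows the pale slab (288,205) in the rack's end slot, and the red look-alike outside it at (405,210). The measured top is 35 x 16 mm at z 0.125, which matches the scraper. I'll grip it across its 36 mm edges, so that the blade can later pivot between the pads to the panel's 25°.

```bash
python3 -m pendant '[70,35,3.5,-0.3,-0.01, 70,35,0,0,0, 70,35,0,0,0, 70,20,0,0,0, 70,10,0,0,0, 70,0,0,0,0, 30,0,0,0,0, 30,0,0,0,0, 30,0,0,0,0, 30,0,0,0,0, 30,0,0,0,0]' 30
python3 to.py 0.632 -0.122 0.085
```

```text
clock: 16.38
tcp_pos: [0.6334, -0.1224, 0.0874]
orientation: [1.324, 1.13, -1.322]
contact_force: [-0.8, -0.5, 6.2]
grip_width: 0.0354
shift mm [ 2.4 -1.4 -0.2] jaw -8.9
[ 0.49  0.65 -0.55  1.72  0.42  0.9  -0.4 ] [-0.8 -0.5  6.2] [ 0.6334 -0.1224  0.0874] 0.03536938626454631 16.375
```

```bash
python3 -m pendant '[30,-10,0,0,0, 30,-15,0,0,0, 30,-20,0,0,0, 30,-25,0,0,0, 30,-30,0,0,0, 30,-30,0,0,0, 30,-20,0,0,0, 30,0,0,0,0]'
python3 to.py 0.6142 0.1435 0.235 -82.7
python3 - <<'E'
from h import *
for n in ["scene","wrist"]:
    im,d=viewer.grab_frame(n); 
    save(f"pics/lift_{n}.png",im[80:300,130:400] if n=="scene" else im,2 if n=="scene" else 1)
E
```

```text
clock: 17.38
tcp_pos: [0.6335, -0.1223, 0.2384]
orientation: [1.325, 1.128, -1.321]
contact_force: [0.4, -0.3, -1.9]
grip_width: 0.0357
shift mm [   3.2  -60.4 -259.6] jaw -8.9
turn 1.287
[ 0.53  0.49 -0.61  1.59  0.3   1.15 -0.31] [ 0.4 -0.3 -1.9] [ 0.6335 -0.1223  0.2384] 0.035712606676790964 17.375
```

View pics/lift_scene.png

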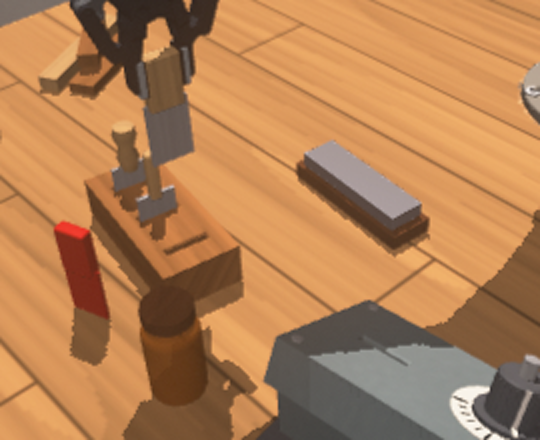

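Scraper held at crop (165,100), with the knife and chisel still in the rack. Next I bring it to the robot's side of the slot and measure the slot with the wrist camera.

```bash
python3 -m pendant '[30,0,-17.4,-34.4,0, 30,0,-17.4,-34.4,0, 30,0,-17.4,-34.4,0, 30,0,-17.4,-34.4,0, 30,0,-17.4,-34.4,0, 30,0,-17.4,-34.4,0, 30,0,-17.4,-34.4,0, 30,0,0,0,0.143, 30,0,0,0,0.143, 30,0,0,0,0.143, 30,0,0,0,0.143, 30,0,0,0,0.143, 30,0,0,0,0.143, 30,0,0,0,0.143, 30,0,0,0,0.143, 30,0,0,0,0.143, 30,0,0,0,0]'
python3 to.py 0.5506 0.135 0.235 -82.7
cat > slot.py <<'E'
import sys; from h import *
def run(cam,im,d,c,prior):
    W=cloud(cam,d,c); K,T=c; iT=np.linalg.inv(T)
    n=np.array([-.46220681,-.05941569,1]);n/=np.linalg.norm(n)
    ys=np.cross(n,[-n[0],-n[1],0]);ys/=np.linalg.norm(ys); xs=np.cross(ys,n)
    a=(W-prior); px,py,pz=a@xs,a@ys,a@n
    off=np.nanmedian(pz[(abs(px)<.05)&(abs(px)>.012)&(abs(py)<.04)&(abs(pz)<.015)]); o=prior+n*off
    # rectify 4px/mm, 80x80mm on plane, up=+x, left=+y
    h=.04
    H,_=cv2.findHomography(np.array([proj(cam,o+(e*xs+f*ys),c) for e,f in [(h,h),(h,-h),(-h,-h),(-h,h)]],dtype=np.float32),np.float32([[0,0],[480,0],[480,480],[0,480]]))
    w=cv2.warpPerspective(im,H,(480,480),flags=cv2.INTER_CUBIC); g=cv2.GaussianBlur(w.max(2),(5,5),0)
    m=(g<np.median(g)*.62).astype(np.uint8); N,L,S,C=cv2.connectedComponentsWithStats(m)
    for i in range(1,N):
        if S[i,4]>300:
            v,u=np.where(L==i); rc=cv2.minAreaRect(np.c_[u,v].astype(np.float32))
            p=o+xs*(240-rc[0][1])/6000+ys*(240-rc[0][0])/6000
            print(cam,"off",round(off*1000,1),"slot",np.round(p,4),"size mm",np.round(np.array(rc[1])/6,1),"ang",round(rc[2],1),"px",np.round(rc[0]))
    return w
prior=np.array([.6142,.1435,.0845])
if sys.argv[1]=="top0": z=np.load("top0.npz"); w=run("top",z["im"],z["d"],cal("top"),prior)
else:
    c=cal(sys.argv[1]); im,d=viewer.grab_frame(sys.argv[1]); w=run(sys.argv[1],im,d,c,prior); save("pics/raw_"+sys.argv[2],im)
save("pics/"+sys.argv[2],w)
E
python3 slot.py top0 sl0.png; python3 slot.py wrist sl1.png
python3 - <<'E'
import cv2,numpy as np
a=[cv2.resize(cv2.imread("pics/"+f),(260,260)) for f in ["sl0.png","sl1.png"]]; b=cv2.resize(cv2.imread("pics/raw_sl1.png"),(347,260))
cv2.imwrite("pics/slc.png",np.hstack([a[0],a[1],b])[:,:800])
E
```

```text
clock: 19.6
tcp_pos: [0.5489, 0.1342, 0.235]
orientation: [2.152, 0.139, -2.157]
contact_force: [-0.5, -0.3, -0.7]
grip_width: 0.0357
shift mm [-0.  -0.6 -1.8] jaw -82.6
turn 0.002
[ 0.03  0.33 -0.47  1.79  0.17  1.06 -1.94] [-0.5 -0.3 -0.7] [0.5489 0.1342 0.235 ] 0.035703880977849885 19.6
top off -0.1 slot [0.6158 0.1425 0.0851] size mm [46.3  5.5] ang 0.0 px [247. 230.]
wrist off 0.0 slot [0.6138 0.1513 0.0848] size mm [76.3 64.3] ang 90.0 px [193. 236.]
```

View pics/slc.png

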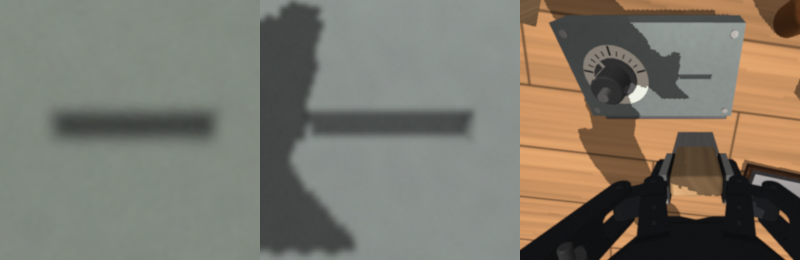

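```bash
python3 - <<'E'
from h import *
o=r.get_obs(); M=R.from_rotvec(o["orientation"]).as_matrix()
c=cal("wrist"); im,d=viewer.grab_frame("wrist"); W=cloud("wrist",d,c); t=(W-o["tcp_pos"])@M*1000
m=(abs(t[...,1])<13)&(abs(t[...,2])<30)&(t[...,0]>-45)&(t[...,0]<95)
p=t[m]
for a in range(-40,90,8):
    q=p[(p[:,0]>=a)&(p[:,0]<a+8)]
    if len(q)>5: print(a,len(q),np.round(np.percentile(q[:,2],[10,50,90]),1))
bl=p[(p[:,0]>25)]; print("blade max x",np.percentile(bl[:,0],[50,98]) if len(bl) else None)
e=t[(abs(t[...,2])<15)&(t[...,0]>30)&(t[...,0]<95)&(abs(t[...,1])<40)]; print("blade y",np.percentile(e[:,1],[1,99]))
E
```

```text
-40 2373 [-8.7 -3.5  3.8]
-32 550 [-9.2 -8.8 -8.4]
-24 457 [-9.2 -8.8 -8.4]
-16 396 [-9.2 -8.8 -8.5]
-8 352 [-9.1 -8.8 -8.5]
0 291 [-9.1 -8.8 -8.5]
8 189 [-9.1 -8.8 -8.5]
24 91 [-3.3 -2.8 -2.5]
32 184 [-3.1 -2.8 -2.5]
40 163 [-3.2 -2.9 -2.5]
48 144 [-3.1 -2.8 -2.6]
56 139 [-3.1 -2.8 -2.6]
64 108 [-3.1 -2.8 -2.5]
72 63 [-3.1 -2.8 -2.5]
blade max x [48.77516947 75.44041461]
blade y [-21.47884407  21.63505806]
```

Slot centre is about (0.616, 0.143, 0.085) from both cameras, 46 x 5.5 mm apparent. The held scraper is upright and centred, with its edge 77 mm below the TCP. In the picture the slot is at sl1 crop (390,123) and the held scraper at (697,160).

```bash
python3 -m pendant '[30,0,-0.5,-23,0, 30,0,0,-23,0, 30,0,0,-22,0, 30,30,0,0,0, 30,25,0,0,0, 30,0,0,0,0]'
python3 to.py 0.6165 0.1428 0.170 -82.7
```

```text
clock: 20.45
tcp_pos: [0.6154, 0.1428, 0.1788]
orientation: [2.149, 0.139, -2.159]
contact_force: [-0.6, -0.0, -1.4]
grip_width: 0.036
shift mm [ 8.8  0.1 -1.1] jaw -82.6
turn 0.002
[-0.01  0.5  -0.43  1.69  0.24  1.01 -1.96] [-0.6 -0.  -1.4] [0.6154 0.1428 0.1788] 0.03599561930699688 20.45
```

```bash
python3 -m pendant '[30,10,0.1,-1.1,0, 30,6,0,0,0, 30,0,0,0,0]'; python3 -m pendant '[30,2.5,0,0,0, 30,2.5,0,0,0, 30,2,0,0,0, 30,0,0,0,0]'
python3 to.py 0.6165 0.1428 0.156
```

```text
clock: 20.82
tcp_pos: [0.6182, 0.1437, 0.1655]
orientation: [2.156, 0.138, -2.155]
contact_force: [-0.5, -0.0, -0.9]
grip_width: 0.0356
clock: 21.32
tcp_pos: [0.6215, 0.1454, 0.164]
orientation: [2.166, 0.14, -2.147]
contact_force: [-2.7, -1.1, 23.6]
grip_width: 0.0355
shift mm [7.9 2.  5.4] jaw -82.7
[-0.02  0.51 -0.43  1.7   0.25  0.98 -1.98] [-2.7 -1.1 23.6] [0.6215 0.1454 0.164 ] 0.03550318981514004 21.325
```

```bash
python3 -m pendant '[30,-8,0,0,0, 30,-4,0,0,0, 30,0,0,0,0, 30,0,0,0,0]'
python3 to.py 0.6165 0.1428 0.156
cat > tilt.py <<'E'
from h import *
o=r.get_obs(); M=R.from_rotvec(o["orientation"]).as_matrix()
c=cal("wrist"); im,d=viewer.grab_frame("wrist"); t=(cloud("wrist",d,c)-o["tcp_pos"])@M*1000
m=(abs(t[...,1])<13)&(abs(t[...,2])<60)&(t[...,0]>-36)&(t[...,0]<95); p=t[m]
for a,b in [(-32,8),(26,95)]:
    q=p[(p[:,0]>a)&(p[:,0]<b)&(abs(p[:,2]-np.median(p[(p[:,0]>a)&(p[:,0]<b),2]))<25)]
    if len(q)>20:
        f=np.polyfit(q[:,0],q[:,2],1); print("face x",a,b,len(q),"z=%.3f x + %.1f"%tuple(f),"deg %.1f"%np.degrees(np.arctan(f[0])),"resid",np.round(np.std(q[:,2]-np.polyval(f,q[:,0])),2), "maxx",np.percentile(q[:,0],99))
E
python3 tilt.py
```

```text
clock: 21.82
tcp_pos: [0.6178, 0.1434, 0.1697]
orientation: [2.154, 0.138, -2.156]
contact_force: [0.4, -0.5, -1.7]
grip_width: 0.036
shift mm [13.7  0.4  1.3] jaw -82.7
[-0.01  0.51 -0.43  1.69  0.24  1.   -1.97] [ 0.4 -0.5 -1.7] [0.6178 0.1434 0.1697] 0.03599558558753824 21.825
face x -32 8 1931 z=0.034 x + -7.8 deg 2.0 resid 0.28 maxx 7.497735015971198
face x 26 95 2692 z=-0.341 x + 2.2 deg -18.8 resid 16.22 maxx 81.89316847120455
```

```bash
python3 -m pendant '[30,3,0.4,-1.4,0, 30,3,0,0,0, 30,0,0,0,0]'; python3 -m pendant '[30,2,0,0,0, 30,2,0,0,0, 30,0,0,0,0]'; python3 to.py 0.6165 0.1428 0.156
```

```text
clock: 22.25
tcp_pos: [0.6193, 0.1433, 0.1637]
orientation: [2.154, 0.138, -2.156]
contact_force: [-0.9, 0.1, -0.8]
grip_width: 0.0355
clock: 22.62
tcp_pos: [0.6196, 0.1435, 0.1605]
orientation: [2.156, 0.138, -2.155]
contact_force: [0.5, 0.0, -1.4]
grip_width: 0.0358
shift mm [4.5 0.3 3.2] jaw -82.7
[-0.02  0.52 -0.42  1.7   0.25  0.98 -1.97] [ 0.5  0.  -1.4] [0.6196 0.1435 0.1605] 0.03580755307384825 22.625
```

Now below the earlier contact height (bottom at about −2 mm) with no force, so the edge is in the mouth. I keep lowering.

```bash
python3 -m pendant '[30,2,0,0,0, 30,1.5,0,0,0, 30,0,0,0,0]'; python3 -m pendant '[30,1.5,0,0,0, 30,0,0,0,0]'; python3 to.py 0.6165 0.1428 0.156; python3 tilt.py
```

```text
clock: 23.0
tcp_pos: [0.6194, 0.1434, 0.1564]
orientation: [2.155, 0.138, -2.156]
contact_force: [-0.3, -0.2, -1.8]
grip_width: 0.0357
clock: 23.25
tcp_pos: [0.6196, 0.1434, 0.1552]
orientation: [2.155, 0.138, -2.155]
contact_force: [-0.6, 0.4, -0.6]
grip_width: 0.0355
shift mm [-0.8  0.2  3.2] jaw -82.7
[-0.02  0.53 -0.42  1.7   0.25  0.97 -1.98] [-0.6  0.4 -0.6] [0.6196 0.1434 0.1552] 0.03547185336378818 23.25
face x -32 8 1896 z=0.041 x + -7.7 deg 2.4 resid 0.27 maxx 7.422806725291707
face x 26 95 2398 z=2.123 x + -145.0 deg 64.8 resid 1.21 maxx 66.7702982271324
```

```bash
python3 -m pendant '[30,0.5,0,4.7,0, 30,0.5,0,4.8,0, 30,0.7,0,4.4,0, 30,0.7,0,4.4,0, 30,0,0,0,0]'; python3 tilt.py
```

```text
clock: 23.92
tcp_pos: [0.6012, 0.1412, 0.1532]
orientation: [2.156, 0.138, -2.155]
contact_force: [4.1, 0.8, 3.6]
grip_width: 0.0357
face x -32 8 2585 z=-0.143 x + -12.8 deg -8.1 resid 0.36 maxx 7.558251968320922
face x 26 95 2974 z=-0.362 x + -9.2 deg -19.9 resid 14.06 maxx 70.55639872014548
```

The pivot works: it now leans 8° the right way, at only 4 N. Continuing the arc.

```bash
python3 -m pendant '[30,1.2,0,5.2,0, 30,1.2,0,5.2,0, 30,1.7,0,5,0, 30,1.7,0,5,0, 30,1.8,0,4,0, 30,1.8,0,4,0, 30,0,0,0,0]'; python3 tilt.py
```

```text
clock: 24.85
tcp_pos: [0.5725, 0.1374, 0.1431]
orientation: [2.154, 0.138, -2.157]
contact_force: [1.3, 0.8, 1.2]
grip_width: 0.0357
face x -32 8 3778 z=-0.475 x + -22.6 deg -25.4 resid 0.54 maxx 6.4848103763604925
face x 26 95 2316 z=-0.701 x + -9.5 deg -35.0 resid 5.91 maxx 63.39369067907061
```

```bash
python3 -m pendant '[30,3.6,0,-1.7,0, 30,3.6,0,-1.7,0, 30,3.6,0,-1.7,0, 30,3.6,0,-1.7,0, 30,0,0,0,0]' 40; python3 tilt.py; python3 to.py 0.6 0.14 0.1
```

```text
clock: 25.52
tcp_pos: [0.5797, 0.1381, 0.1284]
orientation: [2.154, 0.138, -2.157]
contact_force: [-0.4, -0.4, -1.3]
grip_width: 0.0356
face x -32 8 3783 z=-0.472 x + -22.4 deg -25.3 resid 0.55 maxx 6.839508671148611
face x 26 95 2366 z=0.045 x + -44.6 deg 2.6 resid 9.83 maxx 47.98181637455638
shift mm [ 28.6   0.7 -20.5] jaw -82.7
[-0.01  0.5  -0.43  1.82  0.26  0.88 -2.  ] [ 0.  -0.5 -0.5] [0.5796 0.1381 0.1286] 0.0352534939479228 25.575
```

```bash
python3 -m pendant '[30,2.7,0,-1.3,0, 30,2.7,0,-1.3,0, 30,0,0,0,0]'; python3 -m pendant '[30,1.8,0,-0.85,0, 30,1.8,0,-0.85,0, 30,1,0,-0.4,0, 30,0,0,0,0]';python3 to.py 0.6 0.14 0.1; python3 tilt.py
```

```text
clock: 25.95
tcp_pos: [0.5824, 0.1385, 0.1234]
orientation: [2.155, 0.138, -2.156]
contact_force: [0.5, 0.1, -1.9]
grip_width: 0.0357
clock: 26.45
tcp_pos: [0.5837, 0.139, 0.1217]
orientation: [2.153, 0.136, -2.156]
contact_force: [-12.0, -3.4, 22.2]
grip_width: 0.0355
shift mm [ 21.6   1.  -16.3] jaw -82.7
[-0.02  0.51 -0.42  1.81  0.27  0.87 -2.01] [-12.   -3.4  22.2] [0.5837 0.139  0.1217] 0.035452379662804706 26.45
face x -32 8 3781 z=-0.469 x + -22.4 deg -25.1 resid 0.54 maxx 6.889465440116716
face x 26 95 1953 z=1.206 x + -78.3 deg 50.3 resid 6.98 maxx 40.47640310236717
```

It bottomed out with about 25 N along the slot's axis. Release, retreat and check.

```bash
python3 -m pendant '[30,-1.5,0,0.7,0, 70,0,0,0,0, 70,0,0,0,0, 70,0,0,0,0, 70,-10,0,0,0, 70,-30,0,0,0, 70,-40,0,0,0, 70,-40,0,0,0, 70,-10,0,40,0, 70,0,0,40,0, 70,0,0,0,0]'
cat > chk.py <<'E'
from h import *
n=np.array([-.46220681,-.05941569,1]);n/=np.linalg.norm(n)
ys=np.cross(n,[-n[0],-n[1],0]);ys/=np.linalg.norm(ys); xs=np.cross(ys,n)
s=np.array([.616,.1427,.0853]); print(r.get_obs()["tcp_pos"])
for cam in ["wrist","scene","top"]:
    c=cal(cam); im,d=viewer.grab_frame(cam); W=cloud(cam,d,c)-s; a=W@xs*1000;b=W@ys*1000;h=W@n*1000
    m=(abs(a)<25)&(abs(b)<28)&(h>30)&(h<100)
    if m.sum()>30:
        H=np.percentile(h[m],98); t=m&(h>H-5); print(cam,m.sum(),"top h",round(H,1),"x",np.percentile(a[t],[2,98]).round(1),"y",np.percentile(b[t],[2,98]).round(1))
    pl=(abs(a)<45)&(abs(a)>8)&(abs(b)<40)&(abs(h)<8); print("  panel h",np.median(h[pl]).round(1))
    save(f"pics/f_{cam}.png",im,1.3)
E
python3 chk.py; python3 num.py scene pics/n9.png
python3 - <<'E'
import cv2,numpy as np
a=cv2.imread("pics/f_scene.png"); b=cv2.imread("pics/n9.png"); b=cv2.resize(b,(300,300))
a=cv2.resize(a[130:546,100:728],(500,331)); b=cv2.copyMakeBorder(b,0,31,0,0,cv2.BORDER_CONSTANT); cv2.imwrite("pics/fin.png",np.hstack([a,b]))
E
```

```text
clock: 27.88
tcp_pos: [0.5025, 0.1284, 0.2515]
orientation: [2.155, 0.138, -2.154]
contact_force: [1.0, -0.2, 0.9]
grip_width: 0.0699
[0.50252989 0.12843778 0.25148551]
wrist 2136 top h 83.2 x [-16.6  -1.8] y [-17.7  16. ]
  panel h 0.0
scene 711 top h 83.1 x [-14.5   0.1] y [-15.9  16.8]
  panel h 0.3
top 520 top h 83.6 x [-17.9  -2.8] y [-18.6  14.9]
  panel h -0.1
number 3.0 144
number 2.9 132
number 2.8 131
number 2.7 119
number 3.1 115
number 3.2 98
number 2.6 94
number 3.3 82
```

View pics/fin.png

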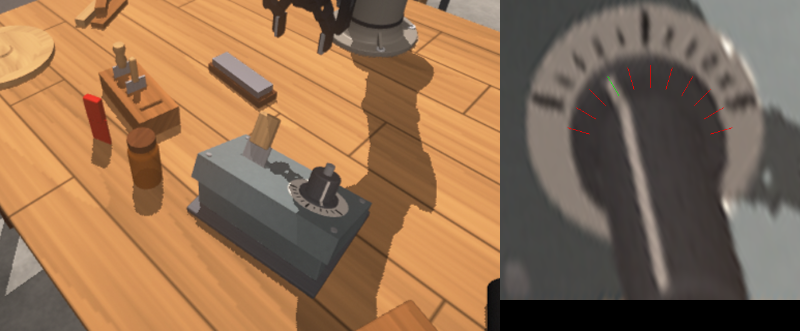

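The checks disagree with "home". The handle top is 83 mm above the panel where 79 is expected, and it leans about 6° towards the robot, so it sits roughly 4 mm short. The sleeve reads 3, and the bystanders look undisturbed. I'll regrip, straighten and push along the slot.

```bash
python3 -m pendant '[70,0,0,-39,0, 70,10,0,-39.5,0, 70,40,0,0,0, 70,40,0,0,0, 70,30,0,0,0, 70,12,0,0,0, 70,0,0,0,0]'; python3 to.py 0.5805 0.138 0.1195; python3 tilt.py
```

```text
clock: 28.95
tcp_pos: [0.5827, 0.1387, 0.1181]
orientation: [2.154, 0.138, -2.157]
contact_force: [-0.6, 0.5, 0.1]
grip_width: 0.0697
shift mm [-1.4  0.4  2.3] jaw -82.7
[-0.01  0.52 -0.43  1.82  0.27  0.87 -2.01] [-0.6  0.5  0.1] [0.5827 0.1387 0.1181] 0.0697475212905838 28.95
face x -32 8 4136 z=-0.587 x + -20.6 deg -30.4 resid 0.62 maxx 5.013807392193999
face x 26 95 1375 z=0.752 x + -60.2 deg 37.0 resid 5.37 maxx 37.441237816048194
```

```bash
python3 -m pendant '[30,0,0,0,0, 30,0,0,0,0, 30,0,0,0,0, 30,0,0,0,0, 30,-1.2,0,-2.6,0, 30,-1.2,0,-2.6,0, 30,0,0,0,0]' 60; python3 tilt.py; python3 -m pendant '[30,1.8,0,-0.85,0, 30,1.8,0,-0.85,0, 30,0,0,0,0]'; python3 tilt.py; python3 to.py .58 .138 .11
```

```text
clock: 29.88
tcp_pos: [0.5844, 0.139, 0.1204]
orientation: [2.147, 0.137, -2.162]
contact_force: [-10.1, -0.9, 6.5]
grip_width: 0.0353
face x -32 8 4240 z=-0.578 x + -18.8 deg -30.0 resid 0.62 maxx 6.802209577391791
face x 26 95 1725 z=1.036 x + -69.8 deg 46.0 resid 6.5 maxx 38.3633666462242
clock: 30.3
tcp_pos: [0.5846, 0.1392, 0.12]
orientation: [2.144, 0.135, -2.163]
contact_force: [-23.1, -5.3, 36.6]
grip_width: 0.0352
face x -32 8 4228 z=-0.580 x + -18.8 deg -30.1 resid 0.62 maxx 6.015935954700083
face x 26 95 1637 z=0.997 x + -67.9 deg 44.9 resid 6.21 maxx 38.25142412148407
shift mm [10.   0.6  4.7] jaw -82.7
[-0.02  0.52 -0.43  1.8   0.27  0.88 -2.01] [-23.7  -5.3  34.8] [0.5846 0.1392 0.12  ] 0.035043540954383556 30.35
```

```bash
python3 -m pendant '[30,-3.5,0,1.7,0, 30,0,0,0,0, 30,-1,0,-2.2,0, 30,-1,0,-2.2,0, 30,0,0,0,0]' 20; python3 tilt.py; python3 to.py .58 .138 .11
cat > dep.py <<'E'
from h import *
n=np.array([-.46220681,-.05941569,1]);n/=np.linalg.norm(n)
ys=np.cross(n,[-n[0],-n[1],0]);ys/=np.linalg.norm(ys); xs=np.cross(ys,n); s=np.array([.616,.1427,.0853])
for cam in ["scene","wrist"]:
    c=cal(cam); im,d=viewer.grab_frame(cam); W=cloud(cam,d,c)-s; a=W@xs*1000;b=W@ys*1000;h=W@n*1000
    m=(abs(a)<25)&(abs(b)<14)&(h>5)&(h<100)
    hs=np.array([[k,m[(h>k)&(h<=k+3)].size,*(np.round(np.median(x[m&(h>k)&(h<=k+3)]),1) if (m&(h>k)&(h<=k+3)).sum()>3 else np.nan for x in (a,))] for k in range(5,95,3)])
    print(cam); print([(int(k),float(v)) for k,_,v in hs])
E
python3 dep.py
```

```text
clock: 30.98
tcp_pos: [0.5882, 0.1394, 0.1221]
orientation: [2.146, 0.136, -2.163]
contact_force: [-9.0, -1.1, 6.3]
grip_width: 0.0351
face x -32 8 4067 z=-0.527 x + -17.3 deg -27.8 resid 0.6 maxx 6.661420046229268
face x 26 95 1878 z=1.179 x + -72.9 deg 49.7 resid 7.06 maxx 38.808940373519675
shift mm [12.1  0.3  8.3] jaw -82.7
[-0.01  0.52 -0.43  1.8   0.27  0.89 -2.01] [-9.9 -1.3  6.6] [0.5883 0.1394 0.1221] 0.03528751132188933 31.025
scene
[(5, 1.3), (8, 1.0), (11, 0.6), (14, 0.5), (17, 0.8), (20, 0.6), (23, 0.9), (26, 3.3), (29, 6.1), (32, 6.3), (35, 6.0), (38, 5.7), (41, 6.0), (44, 6.1), (47, 6.2), (50, 5.5), (53, 5.5), (56, 5.5), (59, 5.0), (62, 4.9), (65, 5.0), (68, 4.4), (71, 4.9), (74, 4.6), (77, 4.3), (80, 3.3), (83, -0.4), (86, nan), (89, nan), (92, nan)]
wrist
[(5, 1.1), (8, 0.9), (11, 0.8), (14, 0.8), (17, 0.7), (20, 0.5), (23, 0.6), (26, nan), (29, 5.8), (32, 6.0), (35, 5.9), (38, 5.7), (41, 5.6), (44, 5.6), (47, 5.3), (50, 5.2), (53, 5.2), (56, 5.0), (59, 4.8), (62, 4.7), (65, 4.6), (68, 4.5), (71, 4.4), (74, 4.3), (77, 4.2), (80, 0.5), (83, 0.8), (86, nan), (89, nan), (92, nan)]
```

```bash
python3 -m pendant '[30,-0.9,0,-2,0, 30,-0.9,0,-2,0, 30,0,0,0,0]'; python3 tilt.py; python3 -m pendant '[30,1.8,0,-0.85,0, 30,1.8,0,-0.85,0, 30,1.8,0,-0.85,0, 30,0,0,0,0]' 35; python3 tilt.py; python3 dep.py; python3 to.py .58 .138 .11
```

```text
clock: 31.5
tcp_pos: [0.5922, 0.1399, 0.1236]
orientation: [2.146, 0.137, -2.163]
contact_force: [-8.7, -2.4, 4.6]
grip_width: 0.0354
face x -32 8 3915 z=-0.477 x + -15.7 deg -25.5 resid 0.55 maxx 7.062438842415222
face x 26 95 2009 z=1.372 x + -77.6 deg 53.9 resid 7.47 maxx 38.68248082174081
clock: 32.05
tcp_pos: [0.5926, 0.1402, 0.1231]
orientation: [2.141, 0.133, -2.165]
contact_force: [-30.7, -8.4, 47.6]
grip_width: 0.0352
face x -32 8 3907 z=-0.477 x + -15.7 deg -25.5 resid 0.56 maxx 7.070392722708103
face x 26 95 1889 z=1.333 x + -75.1 deg 53.1 resid 7.06 maxx 37.89984661924921
scene
[(5, 2.8), (8, 2.6), (11, 2.4), (14, 2.9), (17, 3.0), (20, 2.9), (23, 3.0), (26, 7.8), (29, 8.7), (32, 8.8), (35, 8.8), (38, 8.5), (41, 8.9), (44, 9.3), (47, 9.0), (50, 9.1), (53, 9.4), (56, 9.1), (59, 9.2), (62, 9.2), (65, 9.1), (68, 9.0), (71, 9.2), (74, 8.9), (77, 8.9), (80, 6.1), (83, nan), (86, nan), (89, nan), (92, nan)]
wrist
[(5, 2.8), (8, 2.7), (11, 2.8), (14, 2.8), (17, 2.7), (20, 2.8), (23, nan), (26, 7.9), (29, 8.7), (32, 8.8), (35, 8.8), (38, 8.8), (41, 8.8), (44, 8.8), (47, 8.9), (50, 8.8), (53, 8.9), (56, 8.8), (59, 8.8), (62, 8.8), (65, 8.8), (68, 8.9), (71, 8.9), (74, 8.9), (77, 8.8), (80, 4.3), (83, nan), (86, nan), (89, nan), (92, nan)]
shift mm [13.2  0.6 12.6] jaw -82.6
[-0.02  0.53 -0.43  1.78  0.27  0.9  -2.01] [-30.   -6.7  46.8] [0.5926 0.1402 0.1231] 0.03524558844193655 32.2
```

Now parallel to the slot (no slope across the face), with a 57 N hard stop and the handle starting at about h=25. I'll ease off, keeping a little preload, open, and recheck in fine bins.

```bash
python3 -m pendant '[30,-2.4,0,1.1,0, 30,0,0,0,0, 70,0,0,0,0, 70,0,0,0,0, 70,0,0,0,0]'; cat > fine.py <<'E'
from h import *
n=np.array([-.46220681,-.05941569,1]);n/=np.linalg.norm(n)
ys=np.cross(n,[-n[0],-n[1],0]);ys/=np.linalg.norm(ys); xs=np.cross(ys,n); s=np.array([.616,.1427,.0853])
for cam in ["scene","wrist","top"]:
    c=cal(cam); im,d=viewer.grab_frame(cam); W=cloud(cam,d,c)-s; a=W@xs*1000;b=W@ys*1000;h=W@n*1000
    m=(abs(a)<25)&(abs(b)<14)&(h>5)&(h<100); p0=np.median(h[(abs(a)<45)&(abs(a)>8)&(abs(b)<40)&(abs(h)<8)])
    f=m&(h>32)&(h<74)
    if f.sum()<50: print(cam,"few"); continue
    g=np.polyfit(h[f],a[f],1); e=a-np.polyval(g,h)
    t=m&(h>70)&(e<-3)&(e>-14)
    bl=m&(h<32)&(e<-4); fa=m&(h<60)&(abs(e)<1.2)
    print(cam,"lean %.1f deg"%np.degrees(np.arctan(g[0])),"top face h med %.1f n %d"%(np.median(h[t]) if t.sum() else np.nan,t.sum()),"panel %.1f"%p0,"blade max h %.1f handle min h %.1f"%(np.percentile(h[bl],98) if bl.sum()>5 else np.nan,np.percentile(h[fa],1)))
E
python3 fine.py; python3 to.py .58 .138 .2
```

```text
clock: 32.83
tcp_pos: [0.5977, 0.1405, 0.1215]
orientation: [2.156, 0.138, -2.155]
contact_force: [-0.5, 0.4, 0.8]
grip_width: 0.0703
scene lean -5.3 deg top face h med 82.6 n 7 panel 0.4 blade max h 26.3 handle min h 30.1
wrist lean -5.5 deg top face h med 82.3 n 347 panel 0.1 blade max h 24.7 handle min h 29.8
top few
shift mm [-78.6   0.3  17.7] jaw -82.7
[-0.02  0.53 -0.42  1.78  0.27  0.89 -2.01] [-0.3  0.1 -0.1] [0.5975 0.1405 0.1214] 0.06997536250224466 32.975
```

```bash
python3 -m pendant '[70,1,0,7,0, 70,0,0,0,0, 30,0,0,0,0, 30,0,0,0,0, 30,0,0,0,0, 30,0,0,0,0, 30,-1,0,-2.2,0, 30,-1,0,-2.2,0, 30,-1,0,-2.2,0, 30,-1,0,-2.2,0, 30,0,0,0,0]' 20; python3 fine.py;  python3 to.py .58 .138 .2; python3 -m pendant '[30,1.8,0,-0.85,0, 30,1.8,0,-0.85,0, 30,0,0,0,0]' 30; python3 fine.py;  python3 to.py .58 .138 .2
```

```text
clock: 34.35
tcp_pos: [0.5993, 0.1407, 0.1245]
orientation: [2.155, 0.138, -2.155]
contact_force: [-3.1, -0.5, -0.7]
grip_width: 0.0355
scene lean 0.3 deg top face h med 82.9 n 8 panel 0.4 blade max h 26.1 handle min h 29.9
wrist lean -0.0 deg top face h med 82.8 n 690 panel 0.1 blade max h 23.8 handle min h 29.4
top few
shift mm [-75.5   0.3  19.5] jaw -82.7
[-0.02  0.53 -0.42  1.77  0.27  0.89 -2.  ] [-1.4  1.  -3.2] [0.5993 0.1408 0.1245] 0.03563181354198834 34.5
clock: 34.88
tcp_pos: [0.5997, 0.141, 0.1239]
orientation: [2.153, 0.136, -2.157]
contact_force: [-15.4, -3.6, 22.6]
grip_width: 0.0355
scene lean 0.2 deg top face h med 82.3 n 8 panel 0.4 blade max h 25.4 handle min h 28.8
wrist lean 0.3 deg top face h med 82.2 n 672 panel 0.1 blade max h 22.9 handle min h 28.6
top few
shift mm [-76.    0.6  20.1] jaw -82.7
[-0.02  0.53 -0.42  1.77  0.27  0.9  -2.  ] [-14.7  -3.8  23.6] [0.5997 0.141  0.1239] 0.034971452203007514 35.025
```

```bash
python3 - <<'E'
from h import *
n=np.array([-.46220681,-.05941569,1]);n/=np.linalg.norm(n)
ys=np.cross(n,[-n[0],-n[1],0]);ys/=np.linalg.norm(ys); xs=np.cross(ys,n); s=np.array([.616,.1427,.0853])
for cam in ["scene","wrist","top"]:
    c=cal(cam); im,d=viewer.grab_frame(cam); W=cloud(cam,d,c)-s; a=W@xs*1000;b=W@ys*1000-120;h=W@n*1000
    rr=np.hypot(a,b)
    sp=h[(rr<6)&(h>50)&(h<70)]; sl=h[(rr>10)&(rr<20)&(h>38)&(h<48)]; pn=h[(abs(a)<60)&(rr>52)&(rr<75)&(abs(h)<8)]
    print(cam,"spindle top",np.percentile(sp,[50,90]).round(1) if len(sp)>3 else None,len(sp),"sleeve top",np.percentile(sl,[25,50,75]).round(1) if len(sl)>3 else None,"panel",np.median(pn).round(1) if len(pn) else None)
    m=(abs(a)<25)&(abs(b+120)<13)&(h>75)&(h<90); print("   handle top hist",np.histogram(h[m],np.arange(75,91,1))[0])
E
```

```text
scene spindle top [57.7 58.7] 31 sleeve top [42.8 43.1 43.5] panel 0.2
   handle top hist [ 7  5  6  2  5  5  2 11  0  0  0  0  0  0  0]
wrist spindle top [57.5 58.5] 505 sleeve top [42.7 43.1 43.4] panel 0.1
   handle top hist [126 136 132 147 149 167 392 552   3   0   0   0   0   0   0]
top spindle top None 0 sleeve top None panel None
   handle top hist [ 0  0  0  1  4 19 34 32 16  2  1  0  0  0  0]
```

```bash
cat > pose.py <<'E'
from h import *
n=np.array([-.46220681,-.05941569,1]);n/=np.linalg.norm(n)
ys=np.cross(n,[-n[0],-n[1],0]);ys/=np.linalg.norm(ys); xs=np.cross(ys,n); s=np.array([.616,.1427,.0853])
for cam in ["wrist"]:
    c=cal(cam); im,d=viewer.grab_frame(cam); W=cloud(cam,d,c)-s; a=W@xs*1000;b=W@ys*1000;h=W@n*1000
    m=(abs(a)<25)&(abs(b)<14)&(h>34)&(h<74)
    A=np.c_[h[m],b[m],np.ones(m.sum())]; k=np.ones(m.sum(),bool)
    for _ in range(4):
        g=np.linalg.lstsq(A[k],a[m][k],rcond=None)[0]; k=abs(a[m]-A@g)<1.5
    print("lean %.1f yaw %.1f, face a at mouth %.1f (home centred: 8.0)"%(np.degrees(np.arctan(g[0])),np.degrees(np.arctan(g[1])),g[2]))
    for k in range(6,24,4):
        q=(h>k)&(h<k+4)&(abs(a-2)<4)&(abs(b)<32); print(" blade y at h",k,np.percentile(b[q],[1,99]).round(1) if q.sum()>20 else None)
    t=(h>78)&(h<86)&(abs(a)<25)&(abs(b)<14); print(" top h med %.1f p80 %.1f"%tuple(np.percentile(h[t],[50,80])))
    # slot line by dark pixels near the blade
E
python3 pose.py; sed -i 's/,"top"\]/]/' fine.py
python3 -m pendant '[30,-3.6,0,1.7,0, 30,-3.6,0,1.7,0, 30,-3.6,0,1.7,0, 30,0,0,0,0]' 30; python3 pose.py; python3 to.py .58 .138 .2
```

```text
lean 0.2 yaw -0.1, face a at mouth 8.7 (home centred: 8.0)
 blade y at h 6 [-22.5  20.6]
 blade y at h 10 [-22.1  20.7]
 blade y at h 14 [-22.3  20.8]
 blade y at h 18 [-22.2  20.8]
 blade y at h 22 [-22.5  20.9]
 top h med 81.8 p80 82.3
clock: 35.72
tcp_pos: [0.5958, 0.1403, 0.1322]
orientation: [2.155, 0.138, -2.155]
contact_force: [-4.2, -0.8, -1.0]
grip_width: 0.0354
lean 0.2 yaw -0.1, face a at mouth 8.5 (home centred: 8.0)
 blade y at h 6 [-22.4  20.5]
 blade y at h 10 [-22.6  20.8]
 blade y at h 14 [-22.4  20.5]
 blade y at h 18 [-22.5  20.7]
 blade y at h 22 [-22.6  20.5]
 top h med 82.1 p80 84.4
shift mm [-67.9   0.3  16. ] jaw -82.7
[-0.01  0.52 -0.43  1.78  0.27  0.9  -2.  ] [-2.3  0.  -1.7] [0.5958 0.1403 0.1321] 0.03537031001978213 35.775
```

```bash
sed -i 's/h<86/h<98/' pose.py; python3 pose.py | tail -1; python3 -m pendant '[30,1.8,-0.9,-0.6,0, 30,1.8,0,-0.85,0, 30,1.8,0,-0.85,0, 30,1.8,0,-0.85,0, 30,1.8,0,-0.85,0, 30,0,0,0,0]' 45; python3 pose.py|tail -1;  python3 -m pendant '[30,1.8,0,-0.85,0, 30,1.8,0,-0.85,0, 30,1.8,0,-0.85,0, 30,0,0,0,0]' ; python3 pose.py;  python3 to.py .58 .138 .2
```

```text
top h med 88.1 p80 91.0
clock: 36.58
tcp_pos: [0.5994, 0.1419, 0.1242]
orientation: [2.155, 0.137, -2.156]
contact_force: [-8.5, -1.8, 10.5]
grip_width: 0.0354
 top h med 82.0 p80 82.5
clock: 37.12
tcp_pos: [0.5999, 0.1422, 0.1238]
orientation: [2.15, 0.134, -2.158]
contact_force: [-29.1, -6.9, 53.2]
grip_width: 0.035
lean 0.4 yaw -0.2, face a at mouth 8.7 (home centred: 8.0)
 blade y at h 6 [-21.3  21.8]
 blade y at h 10 [-21.2  21.8]
 blade y at h 14 [-21.1  22. ]
 blade y at h 18 [-21.1  21.9]
 blade y at h 22 [-21.2  22.2]
 top h med 81.6 p80 82.0
shift mm [-76.2   1.8  20.5] jaw -82.7
[-0.02  0.54 -0.42  1.77  0.27  0.9  -2.01] [-28.7  -7.8  52.8] [0.5999 0.1422 0.1237] 0.035289509900309754 37.175
```

```bash
python3 -m pendant '[30,-1,2,0.5,0, 30,0,1.5,0,0, 30,0,-3,0,0, 30,0,-2.5,0,0, 30,0,2,0,0, 30,-0.8,0,-1.8,0, 30,1.6,0,3.6,0, 30,1.2,0,2.6,0, 30,-2,0,-4.4,0, 30,1,0,-0.4,0.03, 30,0,0,0,-0.06, 30,0,0,0,0.03, 30,0,0,0,0]'; python3 pose.py;  python3 to.py .58 .138 .2
```

```text
clock: 38.8
tcp_pos: [0.6009, 0.1427, 0.1235]
orientation: [2.153, 0.137, -2.154]
contact_force: [-25.7, -7.1, 46.8]
grip_width: 0.0352
lean 0.6 yaw 0.2, face a at mouth 8.8 (home centred: 8.0)
 blade y at h 6 [-21.2  22. ]
 blade y at h 10 [-21.   21.8]
 blade y at h 14 [-21.  22.]
 blade y at h 18 [-21.1  22.2]
 blade y at h 22 [-21.1  22.4]
 top h med 81.6 p80 82.1
shift mm [-76.5   2.1  21.4] jaw -82.6
[-0.02  0.54 -0.42  1.77  0.28  0.9  -2.01] [-24.7  -7.   46.9] [0.601  0.1426 0.1235] 0.035406731942507465 38.85
```

```bash
python3 -m pendant '[30,0,0,0,0, 30,0,0,0,0, 30,1.2,0,-0.55,0, 30,1.2,0,-0.55,0, 30,0,0,0,0]' 90; python3 pose.py|tail -1; python3 - <<'E'
from h import *
s=0
c=cal("wrist"); im,d=viewer.grab_frame("wrist"); p=proj("wrist",[.616,.1427,.0853],c); print(p)
x,y=map(int,p); save("pics/slotnow.png",im[max(0,y-70):y+50,max(0,x-80):x+80],4)
E
```

```text
clock: 39.48
tcp_pos: [0.6011, 0.1427, 0.1235]
orientation: [2.151, 0.135, -2.155]
contact_force: [-35.5, -10.2, 68.0]
grip_width: 0.0344
 top h med 81.5 p80 82.0
(np.float64(285.6630452193673), np.float64(213.28568262713634))
```

View pics/slotnow.png

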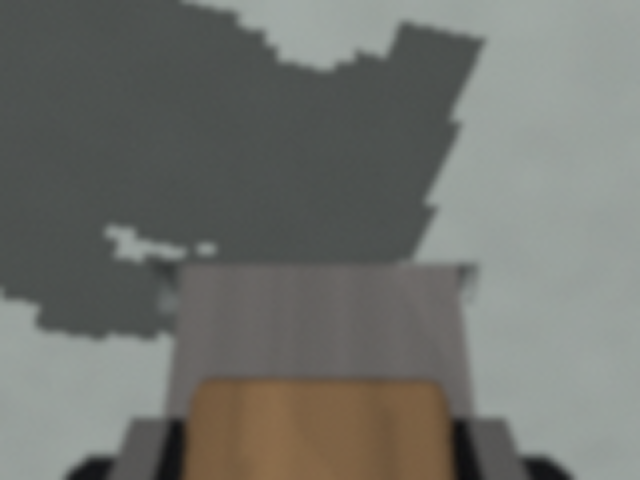

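Image: blade at (320,320), centred in the slot mouth with free corners both sides. It is parallel to the slot and meets a hard, repeatable stop that doesn't yield at 77 N, whether wiggled, shifted or reinserted. I take that as the slot's floor, so I ease off, release and retreat.

```bash
python3 -m pendant '[30,-2.5,0,1.2,0, 30,-2.5,0,1.2,0, 30,0,0,0,0, 30,0,0,0,0]' 30; python3 pose.py|tail -1;  python3 -m pendant '[70,0,0,0,0, 70,0,0,0,0, 70,0,0,0,0, 70,-10,0,0,0, 70,-30,0,0,0, 70,-40,0,0,0, 70,-40,0,0,0, 70,-10,0,40,0, 70,0,0,40,0, 70,0,0,0,0]'; python3 fine.py; python3 pose.py; python3 num.py scene pics/n10.png|head -4
python3 - <<'E'
from h import *
for k in ["chisel","knife","jar","stone"]:
    for x in nets.look_for(k,"scene")[:2]: print(k,round(x["score"],2),np.round(x["location"],3))
E
```

```text
clock: 40.08
tcp_pos: [0.6007, 0.1426, 0.1238]
orientation: [2.155, 0.138, -2.153]
contact_force: [-14.5, -3.4, 26.7]
grip_width: 0.0343
 top h med 81.8 p80 82.3
clock: 41.38
tcp_pos: [0.5194, 0.1315, 0.251]
orientation: [2.155, 0.138, -2.154]
contact_force: [0.8, -0.3, -0.3]
grip_width: 0.0699
scene lean -5.0 deg top face h med 82.6 n 31 panel 0.4 blade max h 26.2 handle min h 30.2
wrist lean -5.4 deg top face h med 82.3 n 395 panel 0.1 blade max h 18.3 handle min h 30.7
lean -5.6 yaw -0.0, face a at mouth 5.8 (home centred: 8.0)
 blade y at h 6 [-19.9  20.7]
 blade y at h 10 [-21.6  22.2]
 blade y at h 14 [-20.1  20.7]
 blade y at h 18 None
 blade y at h 22 None
 top h med 82.1 p80 82.7
number 3.0 144
number 2.9 133
number 2.8 132
number 2.7 119
chisel 0.75 [ 0.615 -0.245  0.084]
knife 0.57 [ 0.621 -0.181  0.078]
jar 0.61 [0.735 0.007 0.084]
jar 0.36 [0.604 0.268 0.112]
stone 0.84 [ 0.42  -0.064  0.035]
stone 0.46 [ 0.622 -0.18   0.075]
```

```bash
python3 -c "
from h import *
r.hand_in(); o=r.get_obs(); print(o['clock'],o['contact_force'])"
```

```text
the job is handed in; nothing more can be done
the job is handed in; nothing more can be done
```

The job is handed in at about 42 s: the sleeve rests at 3 and the scraper is in the slot. My measurements put the scraper about 3 mm short of the stated 36 mm depth.

- **Sleeve:** I turned it from 9 to 3 with the vertical gripper, in three regripped strokes. After release the pointer sat on the 3 mark, and the last check read 2.9 to 3.0.
- **Scraper:** I took the pale slab-handled tool, not the red look-alike, and gripped it across its 36 mm edges. That let it pivot 25° in the slot mouth, and I slid it in blade first and let go.
- **Check that disagreed:** the handle top measured about 82 mm above the panel, where 79 mm would be fully home. The same method read the sleeve (43 mm) and spindle (58 mm) correctly.
    - The stop was hard and repeatable. Straightening, shifting, wiggling, reinserting and pushing up to 77 N did not move it, so I took it as the slot's floor.
    - Released, the scraper leans about 5° in the slot's clearance.
- **Other checks:** the chisel, knife, jar and stone were within about 5 mm of where I first found them, within the detector's error. Wrist force stayed under 80 N in every reading, and the gripper ended clear of everything.

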